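# Balance-check centrifuge rotors on a knife edge and scrap the lopsided

## Task

Try the three two-arm rotors on the knife edge one after another: lower each gently with its notch astride the edge and let go of it for a second. One that stays level is sound: leave it hanging there, level. One that drops an end is lopsided: slide it along the edge and off its end into the grey scrap bin, without lifting it over the bin; finish with what is sound level on the edge, what is lopsided in the bin, and everything else on the bench where it was.

Things in the scene. Friction and masses are not known exactly. Their poses are not given: they have to be found in the camera images.
- rotor_a: metal two-arm rotor (three look alike), 130 mm long along its x, 40 wide at the hub, 70 high, 0.16 to 0.29 kg. Origin: centre of its underside, standing on the table, z up. Grip the square boss in its middle: 20 x 20 mm (sides along x and y), 34 to 70 mm above the origin. Arms 14 mm wide, 26 to 34 mm up, end in steel blocks 24 x 34 mm (x, y), 34 high, centred 53 mm from the middle
- rotor_b: metal two-arm rotor (three look alike), 130 mm long along its x, 40 wide at the hub, 70 high, 0.16 to 0.29 kg. Origin: centre of its underside, standing on the table, z up. Grip the square boss in its middle: 20 x 20 mm (sides along x and y), 34 to 70 mm above the origin. Arms 14 mm wide, 26 to 34 mm up, end in steel blocks 24 x 34 mm (x, y), 34 high, centred 53 mm from the middle
- rotor_c: metal two-arm rotor (three look alike), 130 mm long along its x, 40 wide at the hub, 70 high, 0.16 to 0.29 kg. Origin: centre of its underside, standing on the table, z up. Grip the square boss in its middle: 20 x 20 mm (sides along x and y), 34 to 70 mm above the origin. Arms 14 mm wide, 26 to 34 mm up, end in steel blocks 24 x 34 mm (x, y), 34 high, centred 53 mm from the middle
- rotor_a_notch (a point): middle of the apex of the 90-degree V notch under the hub of rotor_a; the notch runs along the rotor's y (40 mm long, mouth about 21 mm wide, opening downwards), the apex 26 mm above the rotor's origin
- rotor_b_notch (a point): middle of the apex of the 90-degree V notch under the hub of rotor_b; the notch runs along the rotor's y (40 mm long, mouth about 21 mm wide, opening downwards), the apex 26 mm above the rotor's origin
- rotor_c_notch (a point): middle of the apex of the 90-degree V notch under the hub of rotor_c; the notch runs along the rotor's y (40 mm long, mouth about 21 mm wide, opening downwards), the apex 26 mm above the rotor's origin
- stand: fixed balancing stand. Origin: on the table under the middle of the knife edge; z up, y along the edge. White base plate 160 x 210 mm (x, y), 14 mm high, on which the low end of a lopsided rotor comes to rest. The grey scrap bin is joined to its +y end; a rotor slid off that end of the edge falls in
- edge: horizontal polished steel knife edge (slippery upright blade, 3 mm thick). Origin: middle of its crest, 58 mm above the table; runs along its own y from -100 to 100 mm, x across it: room for three rotors 65 mm apart. A level rotor's notch apex lies 0.6 mm above the crest. A sound rotor stays level or sways back within 2 s (under 0.15 rad after 0.7 s); a lopsided one drops an end at once, to 0.3 rad
- bin_floor (a point): middle of the scrap bin's floor, 5 mm above the table, at y = 177 mm of the stand. Inside, the bin spans x = -85 to 85 and y = 105 to 250 mm of the stand; outer walls 45 mm high, 5 mm thick; towards the edge only the 14 mm base plate bounds it
- lamp_foot: fixed empty lamp foot amid the rotors, disc 52 mm across and 12 mm high with an upright tube 24 mm across, 110 mm high in all; origin at the centre of its underside
- bottle: bystander: small amber bottle, 34 mm across, 80 mm high, upright; origin at the centre of its underside
- cup: bystander: steel cup, 40 mm across, 45 mm high; origin at the centre of its underside
- wrench: bystander: wrench, 140 mm long, lying along its x; origin at its middle, on the table
- screwdriver: bystander: screwdriver, 170 mm long, lying along its x; origin at its middle, on the table
- brush: bystander: brush, 160 mm long, lying along its x; origin at its middle, on the table
- bench_peg: bystander: wooden bench peg, 60 x 75 mm, 26 mm high; origin at the centre of its underside
Not all that is in view belongs to the job. Leave any orange or red look-alike of the rotor_c alone.

How it is judged:
On the way:
1. a lopsided rotor rests free on the knife edge, let go of, with an end dropped (((x of rotor_a_notch in the frame of edge between -0.004 and 0.004 m and z of rotor_a_notch in the frame of edge between -0.003 and 0.005 m and y of rotor_a_notch in the frame of edge between -0.1 and 0.1 m and contact force between rotor_a and edge above 0.2 N and contact force between the fingers and rotor_a below 0.02 N and angle between rotor_a's own z axis and vertical above 0.2 rad) or (x of rotor_b_notch in the frame of edge between -0.004 and 0.004 m and z of rotor_b_notch in the frame of edge between -0.003 and 0.005 m and y of rotor_b_notch in the frame of edge between -0.1 and 0.1 m and contact force between rotor_b and edge above 0.2 N and contact force between the fingers and rotor_b below 0.02 N and angle between rotor_b's own z axis and vertical above 0.2 rad) or (x of rotor_c_notch in the frame of edge between -0.004 and 0.004 m and z of rotor_c_notch in the frame of edge between -0.003 and 0.005 m and y of rotor_c_notch in the frame of edge between -0.1 and 0.1 m and contact force between rotor_c and edge above 0.2 N and contact force between the fingers and rotor_c below 0.02 N and angle between rotor_c's own z axis and vertical above 0.2 rad))), for 0.3 s.
At the end, for the whole second after the job is handed in: The sound rotors (two) hang on the knife edge free and at rest, level within 0.1 rad; the lopsided one lies at rest in the scrap bin; all are released ((((x of rotor_a_notch in the frame of edge between -0.004 and 0.004 m and z of rotor_a_notch in the frame of edge between -0.003 and 0.005 m and y of rotor_a_notch in the frame of edge between -0.1 and 0.1 m and contact force between rotor_a and edge above 0.2 N and contact force between the fingers and rotor_a below 0.02 N and angle between rotor_a's own z axis and vertical below 0.1 rad and linear speed of rotor_a below 0.03 m/s) and (x of rotor_b_notch in the frame of edge between -0.004 and 0.004 m and z of rotor_b_notch in the frame of edge between -0.003 and 0.005 m and y of rotor_b_notch in the frame of edge between -0.1 and 0.1 m and contact force between rotor_b and edge above 0.2 N and contact force between the fingers and rotor_b below 0.02 N and angle between rotor_b's own z axis and vertical below 0.1 rad and linear speed of rotor_b below 0.03 m/s) and (x of rotor_c_notch in the frame of stand between -0.07 and 0.07 m and y of rotor_c_notch in the frame of stand between 0.11 and 0.245 m and z of rotor_c_notch in the frame of stand between 0.005 and 0.09 m and contact force between the fingers and rotor_c below 0.02 N and linear speed of rotor_c below 0.03 m/s)) or ((x of rotor_a_notch in the frame of edge between -0.004 and 0.004 m and z of rotor_a_notch in the frame of edge between -0.003 and 0.005 m and y of rotor_a_notch in the frame of edge between -0.1 and 0.1 m and contact force between rotor_a and edge above 0.2 N and contact force between the fingers and rotor_a below 0.02 N and angle between rotor_a's own z axis and vertical below 0.1 rad and linear speed of rotor_a below 0.03 m/s) and (x of rotor_b_notch in the frame of stand between -0.07 and 0.07 m and y of rotor_b_notch in the frame of stand between 0.11 and 0.245 m and z of rotor_b_notch in the frame of stand between 0.005 and 0.09 m and contact force between the fingers and rotor_b below 0.02 N and linear speed of rotor_b below 0.03 m/s) and (x of rotor_c_notch in the frame of edge between -0.004 and 0.004 m and z of rotor_c_notch in the frame of edge between -0.003 and 0.005 m and y of rotor_c_notch in the frame of edge between -0.1 and 0.1 m and contact force between rotor_c and edge above 0.2 N and contact force between the fingers and rotor_c below 0.02 N and angle between rotor_c's own z axis and vertical below 0.1 rad and linear speed of rotor_c below 0.03 m/s)) or ((x of rotor_a_notch in the frame of stand between -0.07 and 0.07 m and y of rotor_a_notch in the frame of stand between 0.11 and 0.245 m and z of rotor_a_notch in the frame of stand between 0.005 and 0.09 m and contact force between the fingers and rotor_a below 0.02 N and linear speed of rotor_a below 0.03 m/s) and (x of rotor_b_notch in the frame of edge between -0.004 and 0.004 m and z of rotor_b_notch in the frame of edge between -0.003 and 0.005 m and y of rotor_b_notch in the frame of edge between -0.1 and 0.1 m and contact force between rotor_b and edge above 0.2 N and contact force between the fingers and rotor_b below 0.02 N and angle between rotor_b's own z axis and vertical below 0.1 rad and linear speed of rotor_b below 0.03 m/s) and (x of rotor_c_notch in the frame of edge between -0.004 and 0.004 m and z of rotor_c_notch in the frame of edge between -0.003 and 0.005 m and y of rotor_c_notch in the frame of edge between -0.1 and 0.1 m and contact force between rotor_c and edge above 0.2 N and contact force between the fingers and rotor_c below 0.02 N and angle between rotor_c's own z axis and vertical below 0.1 rad and linear speed of rotor_c below 0.03 m/s)))); the robot touches nothing.
It fails at once if a bystander (bottle, cup, wrench, screwdriver, brush or bench peg) is shifted more than 20 mm (distance of any of bottle, cup, wrench, screwdriver, brush, bench_peg from where it was at the start of the episode above 0.02 m).
It fails at once if a rotor is banged down on the knife edge (over 80 N) (contact force between any of rotor_a, rotor_b, rotor_c and edge above 80 N).
It fails at once if a rotor is lifted over the scrap bin or dropped in from above ((x of rotor_a_notch in the frame of stand between -0.07 and 0.07 m and y of rotor_a_notch in the frame of stand between 0.12 and 0.245 m and z of rotor_a_notch in the frame of stand between 0.1 and 0.18 m) or (x of rotor_b_notch in the frame of stand between -0.07 and 0.07 m and y of rotor_b_notch in the frame of stand between 0.12 and 0.245 m and z of rotor_b_notch in the frame of stand between 0.1 and 0.18 m) or (x of rotor_c_notch in the frame of stand between -0.07 and 0.07 m and y of rotor_c_notch in the frame of stand between 0.12 and 0.245 m and z of rotor_c_notch in the frame of stand between 0.1 and 0.18 m)).
It also fails if it takes over 67 s, if anything falls off the work surface, if the arm or the gripper's body presses on something with over 40 N, if the wrist force passes 120 N, or if a joint passes its speed limit or range.

## Robot

A 6-joint arm with a two-finger parallel gripper is mounted at the origin on the work surface. World frame = base frame: x ahead of the robot, y to its left, z up, the work surface at z = 0. Lengths are in m, angles in rad, forces in N, time in s.
With the tool pointing down it reaches from about 0.35 to 0.85 m from the base axis. Payload 8.1 kg.
Tool frame: the origin (TCP) lies where the fingers leave the gripper's body, on its centre line; the fingertips stand 84 mm ahead of it and the grasp point (between the pads) lies 65 mm ahead of it; z points along the fingers, y is the line along which they close (so a half turn about z gives the same grasp; the last joint's range is limited). The gripper opens to 93 mm and grips with 3 to 60 N. Pads are 15 mm wide; open, the fingers measure 128 mm over their backs; the gripper's body (75 mm by 188 mm) begins 65 mm behind the grasp point.
Start: joints at [1.045, 0.13, 1.488, -0, 1.523, -0.085], TCP at [0.256, 0.543, 0.303] pointing down, gripper open.
Joint ranges: [-2.96, 2.96], [-0.89, 2.26], [0.02, 2.5], [-1.34, 4.48], [0, 2.73], [-2.66, 2.66]. Speed limits (rad/s): [2.39, 2.39, 2.79, 3.14, 3.14, 3.14].

## Interface

Orientations are given as a rotation vector (axis times angle).
In Python, from plant import robot gives the robot as it stands.
- The arm moves only by the shell command python3 -m jog 'ROWS' [FORCE]. ROWS is text: rows parted by semicolons, each of 5 numbers parted by spaces: the opening, from 0 (shut) to 1 (fully open), then the shift along the tool's x, y, z in m, then the turn about the tool's z in degrees. A call has 1 to 10 rows; each row shifts and turns the commanded pose from where the row before left it, along the tool's axes as they then stand; what a row does not reach is not made up. A row lasts 1/12 s, in which the tool goes at most 41.7 mm and 7.16 degrees, less where a joint would pass 70% of its speed; a pose out of reach is approached as far as the arm can. A call with a gripper value outside its range is refused whole. The fingers move at their own pace and stop on an object; FORCE is the grip in N (left out, the last holds). Time passes only in rows, so rows that do not move let the fingers close. It gives the time, the measured TCP pose, the force, the opening and the grip force at its end, in the units of the state.
- robot.read_state(): the state, without advancing time (a new reading comes with each control period).
- robot.read_camera(name): name is "scene" or "side" or "wrist"; returns a dict with "color" (480x640x3 uint8, red, green, blue), "intrinsics" (3x3 intrinsics, pixels), "pose" (4x4, takes a point from camera to world coordinates); the wrist camera has in their place "tool_from_camera" (4x4, takes a point from camera to tool coordinates, whose origin is the TCP and whose axes are the flange's). Camera axes: x right, y down, z forward; pixel columns grow to the right and rows downward; lengths in m; the calibration is good to about 2 mm. A picture is of the moment at which its call begins: read the wrist's pose just before it. There is no depth.
- robot.close_job(): hands the job in; it is judged then, once.
The state is a dict: "t": time; "q": joint angles; "dq": joint speeds; "joint_torque": joint torques, N m; "tool_pos": TCP position; "orientation": TCP orientation; "force": force on the tool from outside, world axes, zero at the start; "wrist_torque": the same for the moment, N m; "opening": finger opening in m; "gripper_force": force on a finger pad.
Only numpy, scipy, OpenCV 4.12 (cv2) and the standard library are available. Lean on these libraries where they do the work, as an engineer would, in place of code of your own. Each camera call takes 0.05 s, during which the arm holds its last target. There are 200 camera calls.

## Working session

There is one attempt and no reset: what is moved stays moved. The work goes in short steps, Python scripts to look and compute and a shell command to move; the robot and the scene stay as the last step left them, time stands still between calls to the robot, and variables do not carry over. Pictures are saved under pics/ and viewed, at most 10 in all, crops included, and the job is handed in when it is done.

```bash
mkdir -p pics; python3 - <<'E'
from plant import robot
import cv2,numpy as np
s=robot.read_state();print(s['t'],s['tool_pos'],s['orientation'],s['opening'],s['force'])
for n in ['scene','side']:
    c=robot.read_camera(n);cv2.imwrite(f'pics/{n}0.png',c['color'][:,:,::-1]);print(n,c['intrinsics'].tolist(),np.round(c['pose'],4).tolist())
    np.savez(f'{n}.npz',K=c['intrinsics'],T=c['pose'])
c=robot.read_camera('wrist');cv2.imwrite('pics/wrist0.png',c['color'][:,:,::-1]);print(c['intrinsics'].tolist(),np.round(c['tool_from_camera'],4).tolist())
E
```

```text
0.0 [0.25579071 0.542275   0.30169812] [-6.86787295e-01 -3.06505588e+00  2.79238387e-03] 0.09304753808158032 [-0.55298177 -0.26253576  0.41667548]
scene [[547.7793298073988, 0.0, 318.53118971921697], [0.0, 547.7793298073988, 244.10108586170827], [0.0, 0.0, 1.0]] [[0.865, 0.2582, -0.4302, 1.0404], [0.5013, -0.4821, 0.7185, -0.8977], [-0.0218, -0.8372, -0.5465, 0.744], [0.0, 0.0, 0.0, 1.0]]
side [[572.8014366779336, 0.0, 324.17412433660814], [0.0, 572.8014366779336, 244.97365794653712], [0.0, 0.0, 1.0]] [[0.7409, -0.5258, 0.4178, -0.1888], [-0.6715, -0.5696, 0.474, -0.8034], [-0.0112, -0.6317, -0.7751, 1.4143], [0.0, 0.0, 0.0, 1.0]]
[[421.99759541864864, 0.0, 315.23533322044693], [0.0, 421.99759541864864, 244.18323573982173], [0.0, 0.0, 1.0]] [[-0.0004, -0.9596, -0.2812, 0.0795], [1.0, -0.0004, -0.0001, -0.0003], [-0.0, -0.2812, 0.9596, -0.0828], [0.0, 0.0, 0.0, 1.0]]
```

View pics/scene0.png

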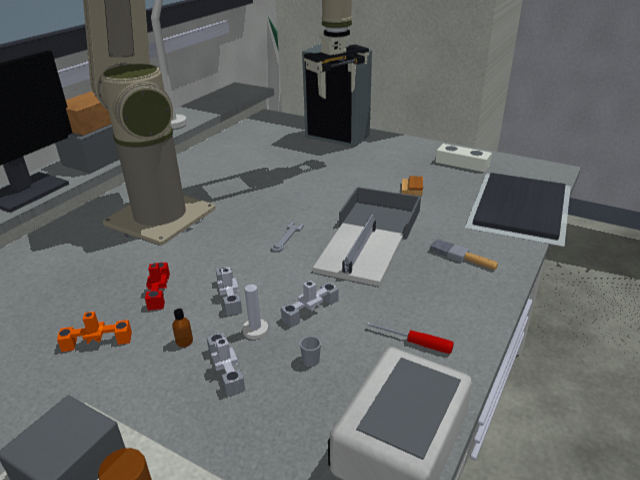

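View pics/side0.png

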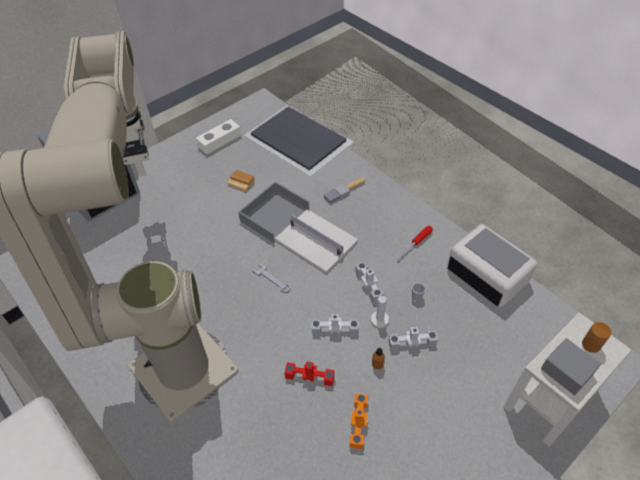

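Candidates in the scene picture: grey rotors at (228,290), (310,302) and (225,362). The red one (157,285) and orange one (92,330) are the look-alikes I was told to leave. In the side view the greys are at (370,283), (335,326) and (413,339). One enlarged crop will confirm this, plus a look at the stand.

```bash
python3 - <<'E'
import cv2,numpy as np
a=cv2.imread('pics/side0.png')
c1=cv2.resize(a[258:354,305:445],None,fx=4,fy=4,interpolation=cv2.INTER_CUBIC) #560x384
c2=cv2.resize(a[180:275,232:362],None,fx=4,fy=4,interpolation=cv2.INTER_CUBIC)
s=cv2.imread('pics/scene0.png')
o=np.zeros((600,800,3),np.uint8)
c1=cv2.resize(a[258:354,305:445],(560,384),interpolation=cv2.INTER_CUBIC); o[:384,:560]=c1
c2=cv2.resize(a[180:270,235:360],(300,216),interpolation=cv2.INTER_CUBIC);o[384:,:300]=c2
c3=cv2.resize(s[250:400,195:345],(240,240),interpolation=cv2.INTER_CUBIC);o[:240,560:]=c3
c4=cv2.resize(s[180:290,305:425],(235,216),interpolation=cv2.INTER_CUBIC);o[384:,310:545]=c4
cv2.imwrite('pics/crop1.png',o)
E
```

```text
(no output)
```

View pics/crop1.png

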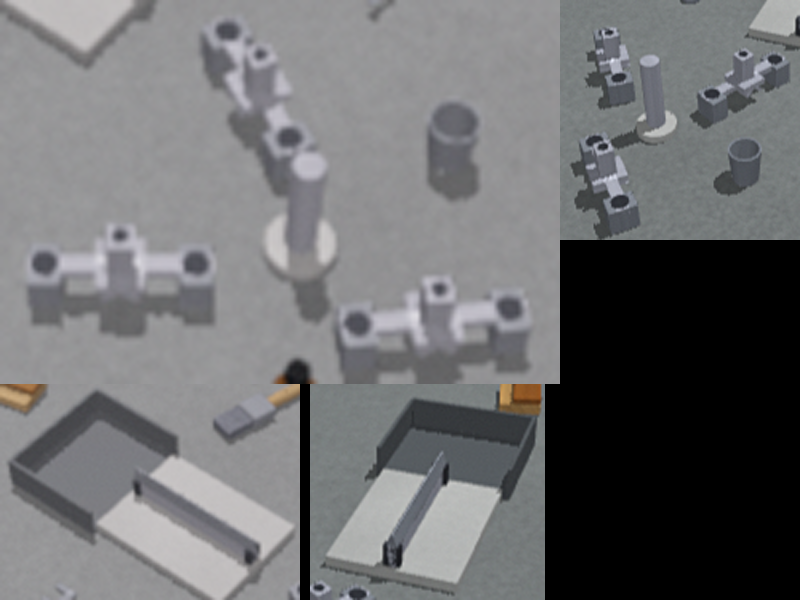

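View pics/wrist0.png

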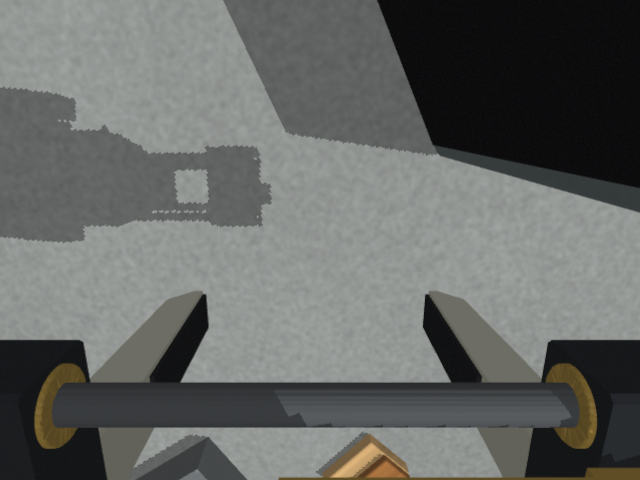

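The crop shows three pale grey rotors around the lamp foot. Each has dark round holes in its end blocks and a boss in the middle, matching the description. I'll cast rays from both views next.

```bash
cat > h.py <<'E'
import numpy as np,cv2
def ray(K,T,uv,z):
    d=T[:3,:3]@np.linalg.solve(K,[uv[0],uv[1],1]);o=T[:3,3];return o+d*(z-o[2])/d[2]
def cam(n):
    f=np.load(f'{n}.npz');return f['K'],f['T']
def wristpose(robot):
    from scipy.spatial.transform import Rotation as R
    s=robot.read_state();T=np.eye(4);T[:3,:3]=R.from_rotvec(s['orientation']).as_matrix();T[:3,3]=s['tool_pos'];return s,T
E
python3 - <<'E'
from h import *
np.set_printoptions(precision=4,suppress=True)
K,T=cam('side')
for n,p in dict(R1=[(362,265.75),(377.25,292.25),(370.25,271.5)],R2=[(316,324),(354,323.75),(335.25,317)],R3=[(394.25,339),(432.5,335),(414.5,330)]).items():
    a,b=[ray(K,T,x,.034) for x in p[:2]];print(n,(a+b)[:2]/2,ray(K,T,p[2],.07)[:2],'len',np.linalg.norm(a-b),'yaw',np.degrees(np.arctan2(*(b-a)[1::-1])))
e=[ray(K,T,x,.058) for x in [(291.7,215.8),(342,247.5)]];print('edge side',e,np.linalg.norm(e[0]-e[1]))
for n in ['side','scene']:
    K,T=cam(n);im=cv2.imread(f'pics/{n}0.png')
    m=(im.min(2)>195).astype(np.uint8)
    N,l,st,ce=cv2.connectedComponentsWithStats(m)
    for i in range(1,N):
        if st[i,4]>300:print(n,st[i],ce[i])
K,T=cam('scene')
for n,p in dict(A=[(224.4,269.4),(231.9,298.75)],B=[(290,308.75),(329.4,287.5)],C=[(216.5,337),(232.5,376)]).items():
    a,b=[ray(K,T,x,.034) for x in p];print(n,(a+b)[:2]/2,'len',np.linalg.norm(a-b),'yaw',np.degrees(np.arctan2(*(b-a)[1::-1])))
# crest ends in c4: scale 1.96, off(305,180)
e=[ray(K,T,(305+(x-310)/1.96,180+(y-384)/1.96),.058) for x,y in [(443,455),(393,541)]];print('edge scene',e,np.linalg.norm(e[0]-e[1]))
for n,p in dict(lamp=(255,288)).items(): print(ray(K,T,p,.11))
K,T=cam('side'); print('lamp side',ray(K,T,(305+310/4,258+165/4),.11))
E
```

```text
R1 [ 0.5672 -0.1461] [ 0.5675 -0.1463] len 0.10498821154431005 yaw -109.61072438087754
R2 [ 0.3864 -0.1906] [ 0.3868 -0.191 ] len 0.10617977928349169 yaw -42.13925365240721
R3 [ 0.5164 -0.3667] [ 0.5162 -0.3656] len 0.10662509193569251 yaw -35.81495849250537
edge side [array([0.5468, 0.1852, 0.058 ]), array([ 0.5755, -0.0181,  0.058 ])] 0.20538085362317213
A [ 0.3876 -0.1902] len 0.1090568564068034 yaw -43.58740352508388
B [ 0.568  -0.1479] len 0.10496488089531521 yaw 70.10067259419726
C [ 0.5162 -0.3662] len 0.10868469657514038 yaw -36.31915102493398
edge scene [array([0.5557, 0.177 , 0.058 ]), array([ 0.5881, -0.0214,  0.058 ])] 0.20099645826777077
[ 0.5114 -0.2526  0.11  ]
lamp side [ 0.5029 -0.2548  0.11  ]
```

The two views agree to about 2 mm on the rotors: R1 (.568,-.147), R2 (.387,-.190) and R3 (.516,-.366). The hole spacing comes out near 106 mm, as it should. The edge position is about 10 mm uncertain, so I'll fly over it and look.

```bash
cat >> h.py <<'E'
def psi(T): return np.degrees(np.arctan2(T[1,1],T[0,1]))
def go(robot,x,y,z,p):
    s,T=wristpose(robot);d=(psi(T)-p+90)%180-90 if p is not None else 0
    p2=np.radians(psi(T)-d);w=np.array([x,y,z])-T[:3,3]
    dx=w@[-np.sin(p2),np.cos(p2),0];dy=w@[np.cos(p2),np.sin(p2),0]
    print('t %.2f pos %s psi %.2f | turn %.1f shift mm x %.1f y %.1f z %.1f dist %.0f q6 %.2f F %s'%(s['t'],np.round(T[:3,3],4),psi(T),d,dx*1e3,dy*1e3,-w[2]*1e3,np.linalg.norm(w)*1e3,s['q'][5],np.round(s['force'],1)))
E
python3 -m jog '1 0 0 0 6.4;1 0 0 0 6.4;1 0 0 0 6.4;1 0 0 0 6.4;1 0 0 0 6.4;1 0 0 0 6.4;1 0 0 0 6.4'
python3 -m jog '1 -.0386 .0097 0 0;1 -.0386 .0097 0 0;1 -.0386 .0097 0 0;1 -.0386 .0097 0 0;1 -.0386 .0097 0 0;1 -.0386 .0097 0 0;1 -.0386 .0097 0 0'
python3 -m jog '1 -.0386 .0097 0 0;1 -.0386 .0097 0 0;1 -.0386 .0097 0 0;1 -.0386 .0097 0 0;1 -.0386 .0097 0 0;1 -.0386 .0097 0 0;1 -.0386 .0097 0 0;1 0 0 0 0;1 0 0 0 0;1 0 0 0 0'
python3 - <<'E'
from plant import robot
from h import *
s,T=wristpose(robot);c=robot.read_camera('wrist')
np.savez('w1.npz',K=c['intrinsics'],T=T@c['tool_from_camera']);cv2.imwrite('pics/w1.png',c['color'][:,:,::-1])
go(robot,.5675,-.147,.25,-19.8)
E
```

```text
t: 0.73
tool_pos: [0.2559, 0.5425, 0.3023]
orientation: [1.81, 2.568, -0.001]
force: [-0.6, -0.1, -0.9]
opening: 0.0933
gripper_force: 0.0
t: 1.32
tool_pos: [0.4125, 0.3101, 0.3026]
orientation: [-1.803, -2.573, 0.0]
force: [0.5, 0.5, 0.2]
opening: 0.0932
gripper_force: 0.0
t: 2.15
tool_pos: [0.5676, 0.0811, 0.3022]
orientation: [-1.804, -2.571, 0.001]
force: [-0.6, 0.5, 0.0]
opening: 0.0926
gripper_force: 0.0
t 2.20 pos [0.5675 0.0817 0.3024] psi 19.97 | turn 39.8 shift mm x -215.2 y 77.5 z 52.4 dist 235 q6 -0.30 F [ 0.3 -0.  -0.2]
```

View pics/w1.png

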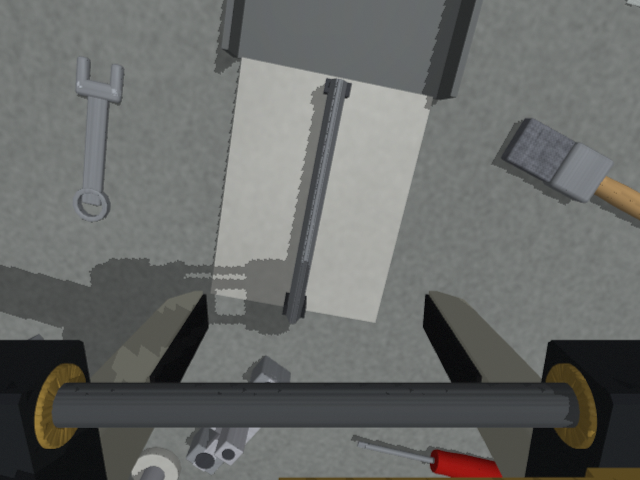

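The wrist view shows the crest running from about (337,80) to (294,319). The plate corners are near (241,57), (430,96) and (376,322), with the bin at the top.

```bash
python3 - <<'E'
from h import *
np.set_printoptions(precision=4,suppress=True)
f=np.load('w1.npz');K,T=f['K'],f['T']
a,b=ray(K,T,(337,80),.058),ray(K,T,(294,319),.058)
print(a,b,(a+b)/2,np.linalg.norm(a-b),np.degrees(np.arctan2(*(a-b)[1::-1])))
c=[ray(K,T,p,.014) for p in [(241,57),(430,96),(376,322)]]
print(c,np.linalg.norm(c[0]-c[1]),np.linalg.norm(c[2]-c[1]),'centre',(c[0]+c[2])/2,np.degrees(np.arctan2(*(c[1]-c[2])[1::-1])))
im=cv2.imread('pics/w1.png')
# blade crest line: bright strip columns per row
for v in (120,160,200,240,280):
    print(v,im[v,290:350].mean(1).astype(int).tolist())
E
```

```text
[0.5447 0.1869 0.058 ] [ 0.5776 -0.0037  0.058 ] [0.5612 0.0916 0.058 ] 0.1933873419579723 99.78942421670052
[array([0.466 , 0.1811, 0.014 ]), array([0.6224, 0.2058, 0.014 ]), array([ 0.6584, -0.001 ,  0.014 ])] 0.15837178943089353 0.20990848561552763 centre [0.5622 0.09   0.014 ] 99.86351309511649
120 [171, 172, 171, 170, 171, 173, 173, 172, 173, 172, 172, 171, 170, 170, 169, 170, 170, 171, 171, 171, 164, 130, 114, 114, 113, 114, 114, 113, 115, 115, 114, 110, 88, 65, 67, 66, 66, 67, 85, 108, 87, 118, 130, 120, 111, 103, 86, 89, 89, 98, 141, 174, 174, 176, 177, 177, 176, 177, 176, 174]
160 [172, 171, 171, 171, 171, 171, 172, 174, 173, 174, 174, 174, 165, 136, 131, 115, 115, 115, 115, 115, 114, 114, 114, 114, 101, 64, 66, 67, 66, 67, 82, 109, 94, 114, 127, 119, 107, 106, 89, 88, 89, 99, 139, 174, 174, 174, 173, 174, 174, 174, 175, 176, 175, 174, 174, 174, 174, 175, 176, 175]
200 [169, 169, 170, 169, 169, 170, 171, 159, 112, 111, 112, 111, 112, 110, 111, 110, 102, 72, 65, 66, 66, 66, 81, 107, 103, 111, 126, 120, 108, 105, 89, 89, 89, 104, 147, 172, 172, 171, 171, 169, 170, 169, 170, 170, 169, 170, 170, 170, 170, 169, 170, 170, 169, 169, 170, 169, 169, 169, 168, 167]
240 [108, 108, 110, 109, 109, 110, 110, 110, 108, 92, 65, 67, 67, 67, 73, 88, 93, 107, 122, 122, 112, 111, 89, 89, 89, 103, 146, 169, 168, 169, 168, 168, 167, 167, 167, 167, 166, 167, 166, 166, 166, 166, 166, 167, 168, 168, 169, 168, 168, 166, 166, 165, 165, 166, 167, 167, 168, 167, 167, 168]
280 [107, 100, 73, 67, 67, 68, 69, 73, 83, 76, 81, 79, 77, 79, 65, 66, 64, 95, 150, 164, 164, 164, 166, 165, 166, 165, 166, 166, 166, 166, 166, 166, 167, 166, 166, 166, 166, 167, 167, 165, 166, 165, 165, 165, 166, 165, 166, 165, 165, 165, 165, 165, 165, 167, 167, 168, 167, 168, 168, 168]
```

```bash
python3 -m jog '1 0 0 0 6.63;1 0 0 0 6.63;1 0 0 0 6.63;1 0 0 0 6.63;1 0 0 0 6.63;1 0 0 0 6.63' >/dev/null
python3 -m jog '1 -.0359 .0129 .0085 0;1 -.0359 .0129 .0085 0;1 -.0359 .0129 .0085 0;1 -.0359 .0129 .0085 0;1 -.0359 .0129 .0085 0;1 -.0359 .0129 .0085 0;1 0 0 0 0;1 0 0 0 0;1 0 0 0 0' >/dev/null
python3 - <<'E'
from plant import robot
from h import *
f=np.load('w1.npz');K,T=f['K'],f['T']
a,b=ray(K,T,(332.5,120),.058),ray(K,T,(308.5,240),.058);print(a,b,np.degrees(np.arctan2(*(a-b)[1::-1])))
s,T=wristpose(robot);c=robot.read_camera('wrist')
np.savez('w2.npz',K=c['intrinsics'],T=T@c['tool_from_camera']);cv2.imwrite('pics/w2.png',c['color'][:,:,::-1])
go(robot,.5675,-.147,.121,-19.8)
E
```

```text
[0.55141921 0.15975371 0.058     ] [0.56575715 0.06638226 0.058     ] 98.73003750368207
t 3.50 pos [ 0.568  -0.146   0.2522] psi -19.72 | turn 0.1 shift mm x -1.1 y -0.1 z 131.2 dist 131 q6 0.00 F [-0.1  0.2  0.3]
```

View pics/w2.png

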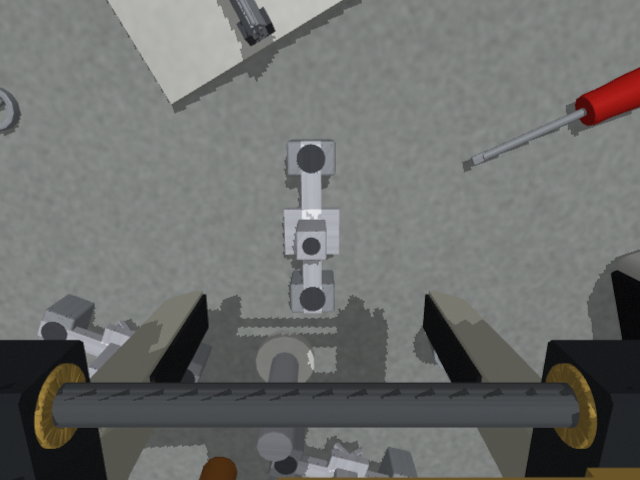

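The wrist view shows R1 centred between the fingers, with its holes at (311,159) and (312,300) and its boss at (311,246). The finger path is clear.

```bash
python3 - <<'E'
from h import *
f=np.load('w2.npz');K,T=f['K'],f['T']
a,b=ray(K,T,(311,159),.034),ray(K,T,(312.5,300),.034);print((a+b)/2,np.linalg.norm(a-b),np.degrees(np.arctan2(*(a-b)[1::-1])),ray(K,T,(311.5,246),.07))
E
python3 -m jog '1 -.0005 -.0005 .03 0;1 -.0005 0 .03 0;1 0 0 .03 0;.7 0 0 .025 0;.6 0 0 .0155 0;.5 0 0 0 0;.2 0 0 0 0;.1 0 0 0 0;.1 0 0 0 0;.1 0 0 0 0' 25
python3 -m jog '.1 0 0 0 0;.1 0 0 0 0;.1 0 0 0 0' 25
```

```text
[ 0.56369964 -0.14616999  0.034     ] 0.10717120294540985 70.65475221143025 [ 0.56403439 -0.14559976  0.07      ]
t: 4.33
tool_pos: [0.5681, -0.1487, 0.1233]
orientation: [2.568, 1.805, 0.003]
force: [0.4, -0.5, 0.3]
opening: 0.0513
gripper_force: 0.0
t: 4.58
tool_pos: [0.5671, -0.1488, 0.1217]
orientation: [2.571, 1.805, 0.001]
force: [-0.3, -0.5, -0.2]
opening: 0.0309
gripper_force: 0.0
```

```bash
python3 -m jog '.1 0 0 0 0;.1 0 0 0 0;.1 0 0 0 0;.1 0 0 0 0' 25
python3 -m jog '.1 0 0 -.01 0;.1 0 0 -.02 0;.1 0 0 -.03 0;.1 0 0 -.03 0;.1 0 0 0 0;.1 0 0 0 0;.1 0 0 0 0'
python3 - <<'E'
from plant import robot
from h import *
s,T=wristpose(robot);c=robot.read_camera('wrist')
np.savez('w3.npz',K=c['intrinsics'],T=T@c['tool_from_camera'],tfc=c['tool_from_camera']);cv2.imwrite('pics/w3.png',c['color'][100:480,200:440,::-1])
print(s['opening'],s['gripper_force']);go(robot,.5727,.0265,.211,99.5)
E
```

```text
t: 4.92
tool_pos: [0.5667, -0.1487, 0.1212]
orientation: [-2.571, -1.805, 0.0]
force: [-1.2, 1.0, 2.4]
opening: 0.0196
gripper_force: 25.0
t: 5.5
tool_pos: [0.5666, -0.1486, 0.2107]
orientation: [-2.57, -1.805, 0.001]
force: [-0.7, -0.2, -4.0]
opening: 0.0199
gripper_force: 25.0
0.01992588640752032 24.992737770080566
t 5.55 pos [ 0.566  -0.1484  0.2097] psi -19.84 | turn 60.7 shift mm x 35.4 y -171.4 z -1.3 dist 175 q6 0.00 F [-0.4 -0.1 -2.6]
```

View pics/w3.png

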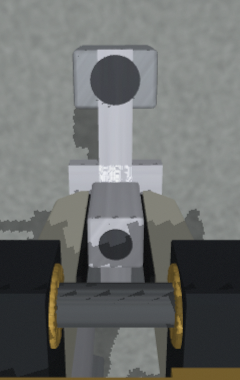

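R1 is held with its boss centred across the pads and sitting about +3.5 mm along tool x. Next I carry it to the -65 mm slot.

```bash
python3 -m jog '.1 0 0 0 6.74;.1 0 0 0 6.74;.1 0 0 0 6.74;.1 0 0 0 6.74;.1 0 0 0 6.74;.1 0 0 0 6.74;.1 0 0 0 6.74;.1 0 0 0 6.74;.1 0 0 0 6.74' >/dev/null
python3 -m jog '.1 .0053 -.0286 0 0;.1 .0053 -.0286 0 0;.1 .0053 -.0286 0 0;.1 .0053 -.0286 0 0;.1 .0053 -.0286 0 0;.1 .0053 -.0286 0 0;.1 0 0 0 0;.1 0 0 0 0;.1 0 0 0 0' >/dev/null
python3 - <<'E'
from plant import robot
from h import *
go(robot,.5692,.0258,.168,99.5)
c=robot.read_camera('scene');cv2.imwrite('pics/s3.png',cv2.resize(c['color'][180:300,280:440,::-1],None,fx=4,fy=4))
E
```

```text
t 7.05 pos [0.5691 0.0257 0.2096] psi -80.46 | turn 0.0 shift mm x 0.1 y -0.1 z 41.6 dist 42 q6 1.36 F [-0.6 -1.4 -2.1]
```

View pics/s3.png

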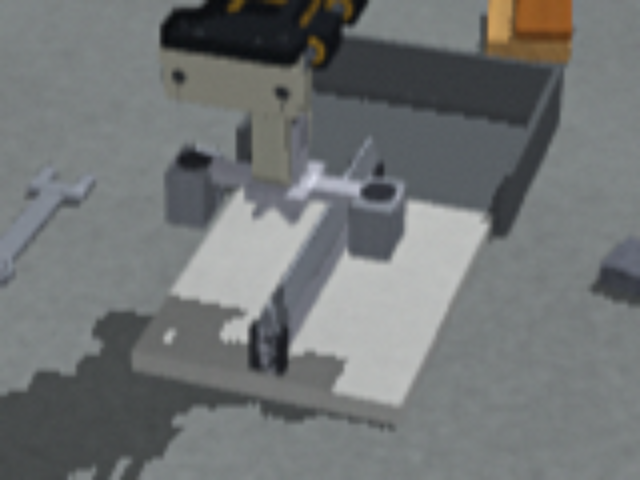

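The rotor hangs square over the blade near its front end, so I can lower it.

```bash
python3 -m jog '.1 0 0 .02 0;.1 0 0 .0216 0;.1 0 0 0 0;.1 0 0 .003 0;.1 0 0 .003 0;.1 0 0 .003 0;.1 0 0 .001 0;.1 0 0 0 0'
python3 -m jog '.1 0 0 .001 0;.1 0 0 .001 0;.1 0 0 0 0'
python3 -m jog '.1 0 0 .001 0;.1 0 0 0 0;.1 0 0 0 0'
python3 -m jog '.1 0 0 .0005 0;.1 0 0 0 0;.1 0 0 0 0'
```

```text
t: 7.77
tool_pos: [0.5702, 0.0257, 0.1602]
orientation: [3.131, 0.26, 0.001]
force: [0.4, 0.7, -1.7]
opening: 0.0193
gripper_force: 25.0
t: 8.02
tool_pos: [0.5699, 0.0259, 0.1577]
orientation: [3.131, 0.261, 0.0]
force: [-0.1, -0.7, -2.8]
opening: 0.02
gripper_force: 25.0
t: 8.27
tool_pos: [0.5698, 0.0259, 0.1566]
orientation: [3.131, 0.26, -0.0]
force: [0.8, -0.0, -3.5]
opening: 0.0196
gripper_force: 25.0
t: 8.52
tool_pos: [0.5699, 0.0258, 0.1561]
orientation: [-3.131, -0.26, 0.0]
force: [0.7, -0.4, -3.4]
opening: 0.0199
gripper_force: 25.0
```

```bash
for i in 1; do python3 -m jog '.1 0 0 .001 0;.1 0 0 0 0;.1 0 0 0 0' | egrep 'pos|force'
python3 -m jog '.1 0 0 .0007 0;.1 0 0 0 0;.1 0 0 0 0' | egrep 'pos|force'
python3 -m jog '.1 0 0 .0007 0;.1 0 0 0 0;.1 0 0 0 0' | egrep 'pos|force'; done
```

```text
tool_pos: [0.5698, 0.0258, 0.155]
force: [0.3, -0.5, -3.9]
gripper_force: 25.0
tool_pos: [0.5699, 0.0258, 0.1545]
force: [0.4, -0.4, -1.9]
gripper_force: 25.0
tool_pos: [0.5702, 0.0258, 0.154]
force: [1.5, 0.3, -2.0]
gripper_force: 25.0
```

```bash
python3 -m jog '.1 0 0 .0006 0;.1 0 0 0 0;.1 0 0 0 0' | egrep 'pos|force'
python3 -m jog '.1 0 0 .0006 0;.1 0 0 0 0;.1 0 0 0 0' | egrep 'pos|force'
```

```text
tool_pos: [0.5703, 0.0259, 0.1538]
force: [0.7, 0.3, 3.0]
gripper_force: 25.0
tool_pos: [0.5703, 0.0258, 0.1536]
force: [-0.8, 0.8, 7.4]
gripper_force: 25.0
```

It is seated, with the crest taking about 10 N. I'll relax the load and let go.

```bash
python3 -m jog '.1 0 0 -.0005 0;.1 0 0 0 0;.1 0 0 0 0' 5| egrep 'pos|force'
python3 -m jog '.45 0 0 0 0;.45 0 0 0 0;.45 0 0 0 0;.45 0 0 0 0;.45 0 0 0 0;.45 0 0 0 0;.45 0 0 0 0;.45 0 0 0 0;.45 0 0 0 0;.45 0 0 0 0'
python3 -m jog '.45 0 0 0 0;.45 0 0 0 0;.45 0 0 0 0;.45 0 0 0 0'|tail -2
python3 - <<'E'
from plant import robot
from h import *
c=robot.read_camera('scene');a=cv2.resize(c['color'][180:300,300:430,::-1],None,fx=3.5,fy=3.5)
c=robot.read_camera('wrist');b=cv2.resize(c['color'][:,:,::-1],(340,255))
o=np.zeros((420,800,3),np.uint8);o[:,:455]=a;o[:255,460:]=b;cv2.imwrite('pics/s4.png',o)
go(robot,.387,-.19,.251,47.2)
E
```

```text
tool_pos: [0.5703, 0.0258, 0.1536]
force: [0.1, 0.2, 5.5]
gripper_force: 5.0
t: 10.85
tool_pos: [0.5699, 0.0258, 0.153]
orientation: [3.131, 0.26, -0.0]
force: [-0.5, 0.9, -0.9]
opening: 0.042
gripper_force: 0.0
opening: 0.0417
gripper_force: 0.0
t 11.28 pos [0.5699 0.0259 0.153 ] psi -80.49 | turn 52.3 shift mm x 12.5 y 282.7 z -98.0 dist 299 q6 1.36 F [-1.2  0.5 -0. ]
```

View pics/s4.png

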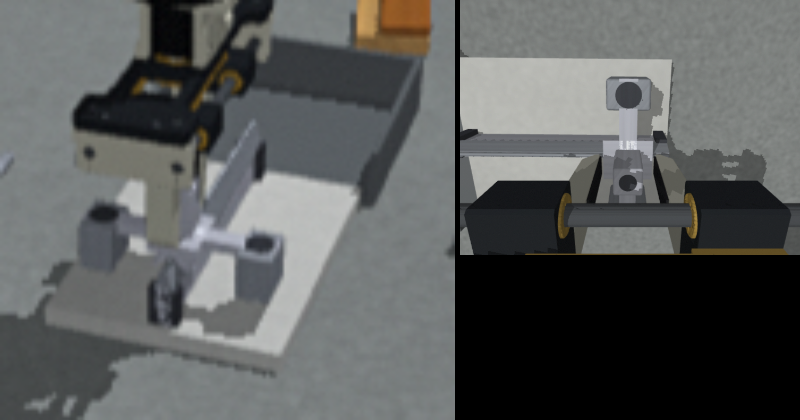

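R1 stays level with the fingers open 42 mm and no contact. The hole slope in the picture matches the held pose, so it is sound. On to R2, locating the holes numerically from the wrist view.

```bash
python3 -m jog '.45 0 0 -.03 0;.45 0 0 -.035 0;.45 0 0 -.033 6.54;.6 0 0 0 6.54;.8 0 0 0 6.54;1 0 0 0 6.54;1 0 0 0 6.54;1 0 0 0 6.54;1 0 0 0 6.54;1 0 0 0 6.54' >/dev/null
python3 -m jog '1 .0016 .0353 0 0;1 .0016 .0353 0 0;1 .0016 .0353 0 0;1 .0016 .0353 0 0;1 .0016 .0353 0 0;1 .0016 .0353 0 0;1 .0016 .0353 0 0;1 .0016 .0353 0 0;1 0 0 0 0;1 0 0 0 0' >/dev/null
cat >> h.py <<'E'
def holes(im):
    g=cv2.cvtColor(im,cv2.COLOR_BGR2GRAY);out=[]
    for t in (70,80,90,100):
        N,l,st,ce=cv2.connectedComponentsWithStats((g<t).astype(np.uint8))
        for i in range(1,N):
            x,y,w,h,a=st[i]
            if 120<a<4000 and .75<w/h<1.35 and .68<a/(w*h)<.88 and not any(np.hypot(*(ce[i]-o[:2]))<6 for o in out): out.append([*ce[i].round(1),a])
    return out
E
python3 - <<'E'
from plant import robot
from h import *
print(holes(cv2.imread('pics/w2.png')))
s,T=wristpose(robot);c=robot.read_camera('wrist');K=c['intrinsics'];Tc=T@c['tool_from_camera']
np.savez('w5.npz',K=K,T=Tc);cv2.imwrite('pics/w5.png',c['color'][:,:,::-1])
for o in holes(c['color'][:,:,::-1].copy()): print(o,ray(K,Tc,o[:2],.034)[:2].round(4),ray(K,Tc,o[:2],.07)[:2].round(4))
go(robot,.387,-.19,.121,47.2)
E
```

```text
[[np.float64(310.3), np.float64(158.2), np.int32(572)], [np.float64(310.7), np.float64(245.7), np.int32(207)], [np.float64(311.9), np.float64(298.5), np.int32(432)], [np.float64(285.8), np.float64(465.6), np.int32(306)], [np.float64(327.3), np.float64(276.6), np.int32(145)]]
[np.float64(315.9), np.float64(249.6), np.int32(235)] [ 0.3751 -0.1819] [ 0.3833 -0.1894]
[np.float64(317.2), np.float64(301.6), np.int32(334)] [ 0.3438 -0.154 ] [ 0.3556 -0.1648]
[np.float64(315.0), np.float64(161.8), np.int32(583)] [ 0.4226 -0.2254] [ 0.4251 -0.2277]
[np.float64(331.1), np.float64(279.5), np.int32(140)] [ 0.3499 -0.1741] [ 0.361  -0.1826]
t 13.00 pos [ 0.3873 -0.1903  0.2513] psi -132.94 | turn -0.1 shift mm x -0.5 y -0.0 z 130.3 dist 130 q6 1.74 F [ 0.2  0.2 -0.5]
```

The holes give R2's centre at (.3833,-.1895), 106 mm apart and at heading -42°, which agrees with the first estimate. I'll correct by -3 mm in x and +2 mm in y, then grasp.

```bash
python3 -m jog '1 -.0015 .001 .03 0;1 -.0015 .001 .03 0;1 0 0 .03 0;.7 0 0 .025 0;.6 0 0 .0155 0;.5 0 0 0 0;.2 0 0 0 0;.1 0 0 0 0;.1 0 0 0 0;.1 0 0 0 0' 25 >/dev/null
python3 -m jog '.1 0 0 0 0;.1 0 0 0 0;.1 0 0 0 0;.1 0 0 0 0;.1 0 0 0 0;.1 0 0 0 0;.1 0 0 0 0' 25
python3 -m jog '.1 0 0 -.01 0;.1 0 0 -.02 0;.1 0 0 -.04 0;.1 0 0 -.04 0;.1 0 0 -.01 0;.1 0 0 0 0;.1 0 0 0 0;.1 0 0 0 0'
cat >> h.py <<'E'
def held(robot):
    c=robot.read_camera('wrist');K=c['intrinsics'];A=c['tool_from_camera']
    for o in holes(c['color'][:,:,::-1].copy()):
        if abs(o[0]-315)<25: print(o,'tool@.051',(ray(K,A,o[:2],.051)[:2]*1e3).round(1),'@.087',(ray(K,A,o[:2],.087)[:2]*1e3).round(1))
E
python3 - <<'E'
from plant import robot
from h import *
held(robot);go(robot,.562,.0905,.240,99.5)
E
```

```text
t: 14.42
tool_pos: [0.3838, -0.1895, 0.1206]
orientation: [-2.925, 1.147, -0.0]
force: [-0.6, 0.8, 1.6]
opening: 0.0197
gripper_force: 25.0
t: 15.08
tool_pos: [0.3829, -0.1888, 0.2384]
orientation: [-2.924, 1.146, 0.005]
force: [0.4, 0.2, -3.7]
opening: 0.0197
gripper_force: 25.0
[np.float64(315.1), np.float64(349.3), np.int32(777)] tool@.051 [-0.9  0.5] @.087 [-22.    0.5]
[np.float64(314.9), np.float64(183.9), np.int32(1862)] tool@.051 [58.1  0.5] @.087 [52.9  0.5]
t 15.13 pos [ 0.3827 -0.1887  0.238 ] psi -132.82 | turn -52.3 shift mm x 223.0 y -245.8 z -2.0 dist 332 q6 1.74 F [-0.3 -0.5 -1.9]
```

```bash
python3 -m jog '.1 0 0 0 -6.54;.1 0 0 0 -6.54;.1 0 0 0 -6.54;.1 0 0 0 -6.54;.1 0 0 0 -6.54;.1 0 0 0 -6.54;.1 0 0 0 -6.54;.1 0 0 0 -6.54' >/dev/null
python3 -m jog '.1 .0248 -.0273 0 0;.1 .0248 -.0273 0 0;.1 .0248 -.0273 0 0;.1 .0248 -.0273 0 0;.1 .0248 -.0273 0 0;.1 .0248 -.0273 0 0;.1 .0248 -.0273 0 0;.1 .0248 -.0273 0 0;.1 .0248 -.0273 0 0' >/dev/null
python3 -m jog '.1 0 0 0 0;.1 0 0 0 0;.1 0 0 0 0' >/dev/null
python3 - <<'E'
from plant import robot
from h import *
go(robot,.5632,.0907,.158,99.5)
E
```

```text
t 16.80 pos [0.5622 0.0897 0.2381] psi -80.45 | turn 0.1 shift mm x 1.1 y -0.8 z 80.1 dist 80 q6 1.47 F [-0.1 -0.9 -2.5]
```

```bash
python3 -m jog '.1 .0005 -.0004 .02 0;.1 .0006 -.0004 .03 0;.1 0 0 .02 0;.1 0 0 .006 0;.1 0 0 .004 0;.1 0 0 0 0;.1 0 0 0 0' |egrep 'pos|force:'
python3 -m jog '.1 0 0 .001 0;.1 0 0 .001 0;.1 0 0 .0007 0;.1 0 0 0 0;.1 0 0 0 0' |egrep 'pos|force:'
python3 -m jog '.1 0 0 .0006 0;.1 0 0 0 0;.1 0 0 0 0' |egrep 'pos|force:'
python3 -m jog '.1 0 0 .0005 0;.1 0 0 0 0;.1 0 0 0 0' |egrep 'pos|force:'
```

```text
tool_pos: [0.5649, 0.0903, 0.1619]
force: [0.9, 0.5, -2.3]
gripper_force: 25.0
tool_pos: [0.5644, 0.0908, 0.1581]
force: [-0.0, -0.2, -1.4]
gripper_force: 25.0
tool_pos: [0.5643, 0.0907, 0.1572]
force: [-1.0, 0.1, -2.1]
gripper_force: 25.0
tool_pos: [0.5643, 0.0907, 0.1567]
force: [0.3, 0.3, -2.3]
gripper_force: 25.0
```

```bash
python3 -m jog '.1 0 0 .001 0;.1 0 0 .001 0;.1 0 0 0 0;.1 0 0 0 0' |egrep 'pos|force:'
python3 -m jog '.1 0 0 .0006 0;.1 0 0 0 0;.1 0 0 0 0' |egrep 'pos|force:'
python3 -m jog '.1 0 0 .0006 0;.1 0 0 0 0;.1 0 0 0 0' |egrep 'pos|force:'
python3 -m jog '.1 0 0 .0005 0;.1 0 0 0 0;.1 0 0 0 0' |egrep 'pos|force:'
```

```text
tool_pos: [0.5639, 0.0906, 0.1551]
force: [-4.6, -1.4, 4.6]
gripper_force: 25.0
tool_pos: [0.5638, 0.0906, 0.1548]
force: [-7.0, -0.2, 7.6]
gripper_force: 25.0
tool_pos: [0.5638, 0.0906, 0.1546]
force: [-8.5, -1.4, 10.8]
gripper_force: 25.0
tool_pos: [0.5639, 0.0906, 0.1543]
force: [-9.9, -1.6, 11.8]
gripper_force: 25.0
```

Side force of -x means I sit about 1 mm too far in +x, so I'll shift back and seat it.

```bash
python3 -m jog '.1 -.001 0 0 0;.1 0 0 0 0;.1 0 0 0 0' |egrep 'pos|force:'
python3 -m jog '.1 -.0006 0 0 0;.1 0 0 0 0;.1 0 0 0 0' |egrep 'pos|force:'
```

```text
tool_pos: [0.5631, 0.0905, 0.1537]
force: [-5.2, -1.0, 6.6]
gripper_force: 25.0
tool_pos: [0.5626, 0.0904, 0.1533]
force: [-5.4, -0.5, 6.0]
gripper_force: 25.0
```

```bash
python3 -m jog '.1 -.0008 0 0 0;.1 0 0 0 0;.1 0 0 0 0' |egrep 'pos|force:'
python3 -m jog '.1 -.0005 0 -.0003 0;.1 0 0 0 0;.1 0 0 0 0' |egrep 'pos|force:'
```

```text
tool_pos: [0.5622, 0.0903, 0.1531]
force: [-1.8, -0.8, 2.5]
gripper_force: 25.0
tool_pos: [0.5619, 0.0903, 0.1534]
force: [1.6, 0.1, -1.6]
gripper_force: 25.0
```

Seated, with almost no load. Letting go and watching.

```bash
python3 -m jog '.1 .0002 0 .0002 0;.1 0 0 0 0;.1 0 0 0 0' 5| egrep 'pos|force'
python3 -m jog '.45 0 0 0 0;.45 0 0 0 0;.45 0 0 0 0;.45 0 0 0 0;.45 0 0 0 0;.45 0 0 0 0;.45 0 0 0 0;.45 0 0 0 0;.45 0 0 0 0;.45 0 0 0 0' |egrep 't:|pos|force|opening'
python3 -m jog '.45 0 0 0 0;.45 0 0 0 0;.45 0 0 0 0;.45 0 0 0 0'|tail -2
python3 - <<'E'
from plant import robot
from h import *
held(robot)
c=robot.read_camera('scene');cv2.imwrite('pics/s6.png',c['color'][:,:,::-1])
a=holes(c['color'][:,:,::-1].copy());print([o for o in a if 300<o[0]<430 and 180<o[1]<300])
go(robot,.516,-.366,.251,54)
E
```

```text
tool_pos: [0.5619, 0.0903, 0.1532]
force: [1.6, -0.1, -0.8]
gripper_force: 5.0
t: 21.47
tool_pos: [0.5617, 0.0903, 0.1531]
force: [0.3, -0.4, 0.4]
opening: 0.0416
gripper_force: 0.0
opening: 0.0419
gripper_force: 0.0
[np.float64(316.6), np.float64(183.5), np.int32(1855)] tool@.051 [58.2  0. ] @.087 [53.   0.1]
[np.float64(315.0), np.float64(349.2), np.int32(805)] tool@.051 [-0.9 -0.5] @.087 [-22.   -0.6]
[]
t 21.90 pos [0.5616 0.0903 0.1531] psi -80.49 | turn 45.5 shift mm x 231.3 y 396.0 z -97.9 dist 469 q6 1.47 F [-0.2  0.3 -0.6]
```

R2's holes stay at their held pixels 1.2 s after release, so it is level and sound. R3 should then be the lopsided one. I'll fetch it for the +65 slot.

```bash
python3 -m jog '.45 0 0 -.03 0;.45 0 0 -.035 0;.45 0 0 -.033 6.5;.6 0 0 0 6.5;.8 0 0 0 6.5;1 0 0 0 6.5;1 0 0 0 6.5;1 0 0 0 6.5;1 0 0 0 6.5' >/dev/null
python3 -m jog '1 .0193 .033 0 0;1 .0193 .033 0 0;1 .0193 .033 0 0;1 .0193 .033 0 0;1 .0193 .033 0 0;1 .0193 .033 0 0' >/dev/null
python3 -m jog '1 .0193 .033 0 0;1 .0193 .033 0 0;1 .0193 .033 0 0;1 .0193 .033 0 0;1 .0193 .033 0 0;1 .0193 .033 0 0;1 0 0 0 0;1 0 0 0 0' >/dev/null
python3 - <<'E'
from plant import robot
from h import *
s,T=wristpose(robot);c=robot.read_camera('wrist');K=c['intrinsics'];Tc=T@c['tool_from_camera']
cv2.imwrite('pics/w7.png',c['color'][:,:,::-1])
for o in holes(c['color'][:,:,::-1].copy()): print(o,ray(K,Tc,o[:2],.034)[:2].round(4),ray(K,Tc,o[:2],.07)[:2].round(4))
go(robot,.516,-.366,.121,54)
E
```

```text
[np.float64(313.1), np.float64(248.6), np.int32(234)] [ 0.5047 -0.359 ] [ 0.5135 -0.3657]
[np.float64(313.0), np.float64(160.4), np.int32(586)] [ 0.5567 -0.3971] [ 0.5592 -0.3992]
[np.float64(313.7), np.float64(300.8), np.int32(446)] [ 0.4705 -0.3345] [ 0.4834 -0.3441]
[np.float64(298.6), np.float64(279.1), np.int32(130)] [ 0.4917 -0.3358] [ 0.5021 -0.3453]
[np.float64(89.1), np.float64(173.6), np.int32(1865)] [ 0.6425 -0.2644] [ 0.6347 -0.2824]
t 23.87 pos [ 0.5159 -0.3667  0.2507] psi -126.09 | turn -0.1 shift mm x -0.4 y -0.6 z 129.7 dist 130 q6 1.50 F [ 0.5  0.6 -0.3]
```

R3 measures (.5136,-.3658) with 106 mm spacing, so I need -2.5 mm in x before grasping.

```bash
python3 -m jog '1 -.0015 .0003 .03 0;1 -.001 .0003 .03 0;1 0 0 .03 0;.7 0 0 .025 0;.6 0 0 .0147 0;.5 0 0 0 0;.2 0 0 0 0;.1 0 0 0 0;.1 0 0 0 0;.1 0 0 0 0' 25 >/dev/null
python3 -m jog '.1 0 0 0 0;.1 0 0 0 0;.1 0 0 0 0;.1 0 0 0 0;.1 0 0 0 0;.1 0 0 0 0;.1 0 0 0 0' 25
python3 -m jog '.1 0 0 -.01 0;.1 0 0 -.02 0;.1 0 0 -.04 0;.1 0 0 -.04 0;.1 0 0 -.03 0;.1 0 0 0 0;.1 0 0 0 0;.1 0 0 0 0' |egrep 'pos|force|open'
python3 - <<'E'
from plant import robot
from h import *
held(robot);go(robot,.551,.155,.260,99.5)
E
```

```text
t: 25.28
tool_pos: [0.5139, -0.3653, 0.1215]
orientation: [2.988, -0.971, -0.0]
force: [-1.0, 0.6, 1.1]
opening: 0.0199
gripper_force: 25.0
tool_pos: [0.5136, -0.365, 0.2609]
force: [-0.0, 0.6, -2.6]
opening: 0.0199
gripper_force: 25.0
[np.float64(315.2), np.float64(347.0), np.int32(771)] tool@.051 [-0.   0.4] @.087 [-20.9   0.4]
[np.float64(315.2), np.float64(182.6), np.int32(1838)] tool@.051 [58.5  0.5] @.087 [53.4  0.5]
t 26.00 pos [ 0.5132 -0.3647  0.2596] psi -126.00 | turn -45.5 shift mm x 123.0 y -506.3 z -0.4 dist 521 q6 1.50 F [-0.2  0.2 -1.4]
```

```bash
python3 -m jog '.1 0 0 0 -6.5;.1 0 0 0 -6.5;.1 0 0 0 -6.5;.1 0 0 0 -6.5;.1 0 0 0 -6.5;.1 0 0 0 -6.5;.1 0 0 0 -6.5' >/dev/null
python3 -m jog '.1 .0094 -.0386 0 0;.1 .0094 -.0386 0 0;.1 .0094 -.0386 0 0;.1 .0094 -.0386 0 0;.1 .0094 -.0386 0 0;.1 .0094 -.0386 0 0;.1 .0094 -.0386 0 0' >/dev/null
python3 -m jog '.1 .0094 -.0386 0 0;.1 .0094 -.0386 0 0;.1 .0094 -.0386 0 0;.1 .0094 -.0386 0 0;.1 .0094 -.0386 0 0;.1 .0094 -.0386 0 0;.1 0 0 0 0;.1 0 0 0 0;.1 0 0 0 0'>/dev/null
python3 - <<'E'
from plant import robot
from h import *
go(robot,.5508,.151,.158,99.5)
E
```

```text
t 27.92 pos [0.5506 0.1497 0.2594] psi -80.43 | turn 0.1 shift mm x 0.4 y -1.2 z 101.4 dist 101 q6 1.58 F [ 0.8 -0.4 -2.2]
```

```bash
python3 -m jog '.1 0 0 .02 0;.1 0 0 .03 0;.1 0 0 .03 0;.1 0 0 .015 0;.1 0 0 .005 0;.1 0 0 0 0;.1 0 0 0 0;.1 0 0 0 0' |egrep 'pos|force:'
python3 -m jog '.1 0 0 .001 0;.1 0 0 .001 0;.1 0 0 0 0;.1 0 0 0 0' |egrep 'pos|force:'
python3 - <<'E'
from plant import robot
from h import *
go(robot,.5508,.151,.1541,99.5)
E
```

```text
tool_pos: [0.5524, 0.1494, 0.163]
force: [0.7, 0.5, -1.4]
gripper_force: 25.0
tool_pos: [0.5517, 0.1499, 0.1598]
force: [0.6, 0.4, -1.2]
gripper_force: 25.0
t 28.92 pos [0.5517 0.1499 0.1598] psi -80.49 | turn 0.0 shift mm x -0.7 y -1.2 z 5.7 dist 6 q6 1.58 F [ 0.6  0.4 -1.2]
```

```bash
python3 -m jog '.1 -.0008 0 .001 0;.1 0 0 .001 0;.1 0 0 .001 0;.1 0 0 .001 0;.1 0 0 0 0;.1 0 0 0 0' |egrep 'pos|force:'
python3 -m jog '.1 0 0 .0006 0;.1 0 0 0 0;.1 0 0 0 0' |egrep 'pos|force:'
python3 -m jog '.1 0 0 .0005 0;.1 0 0 0 0;.1 0 0 0 0' |egrep 'pos|force:'
```

```text
tool_pos: [0.5508, 0.1497, 0.1554]
force: [0.3, 0.0, -2.6]
gripper_force: 25.0
tool_pos: [0.551, 0.1497, 0.155]
force: [1.3, -0.8, -0.8]
gripper_force: 25.0
tool_pos: [0.5512, 0.1498, 0.1547]
force: [1.3, 0.4, 0.9]
gripper_force: 25.0
```

```bash
python3 -m jog '.1 .0005 0 .0005 0;.1 0 0 0 0;.1 0 0 0 0' |egrep 'pos|force:'
python3 -m jog '.1 .0003 0 .0003 0;.1 0 0 0 0;.1 0 0 0 0' |egrep 'pos|force:'
```

```text
tool_pos: [0.5517, 0.1498, 0.1541]
force: [2.8, 0.8, 1.0]
gripper_force: 25.0
tool_pos: [0.5519, 0.1499, 0.1539]
force: [2.3, 0.4, 3.0]
gripper_force: 25.0
```

Seated. Letting go to see which way it drops.

```bash
python3 -m jog '.1 .0002 0 0 0;.1 0 0 0 0;.1 0 0 0 0' 5| egrep 'pos|force'
python3 -m jog '.45 0 0 0 0;.45 0 0 0 0;.45 0 0 0 0;.45 0 0 0 0;.45 0 0 0 0;.45 0 0 0 0;.45 0 0 0 0;.45 0 0 0 0;.45 0 0 0 0;.45 0 0 0 0' |egrep 't:|pos|force|opening'
python3 -m jog '.45 0 0 0 0;.45 0 0 0 0;.45 0 0 0 0;.45 0 0 0 0'|tail -2
python3 - <<'E'
from plant import robot
from h import *
held(robot)
c=robot.read_camera('scene');a=cv2.resize(c['color'][180:300,300:430,::-1],None,fx=3.5,fy=3.5)
c=robot.read_camera('wrist');b=cv2.resize(c['color'][:,:,::-1],(340,255))
o=np.zeros((420,800,3),np.uint8);o[:,:455]=a;o[:255,460:]=b;cv2.imwrite('pics/s8.png',o)
go(robot,.5334,.255,.1539,99.5)
E
```

```text
tool_pos: [0.5519, 0.1499, 0.1539]
force: [1.8, 1.0, 5.0]
gripper_force: 5.0
t: 31.5
tool_pos: [0.5518, 0.1498, 0.1535]
force: [0.4, 0.2, -0.5]
opening: 0.0416
gripper_force: 0.0
opening: 0.0419
gripper_force: 0.0
[np.float64(316.4), np.float64(175.3), np.int32(1532)] tool@.051 [60.7 -0. ] @.087 [56.2  0. ]
[np.float64(315.2), np.float64(308.1), np.int32(863)] tool@.051 [15.1 -0.4] @.087 [-1.7 -0.5]
t 31.98 pos [0.5518 0.1499 0.1535] psi -80.50 | turn 0.0 shift mm x -0.8 y -106.7 z -0.4 dist 107 q6 1.58 F [ 0.6 -0.7  0. ]
```

R3's boss moved from row 347 to 308, about 15 mm toward tool +x, so its far end has dropped. It is lopsided and has been free for more than a second. I'll grip the tilted boss and slide it off the end.

```bash
python3 -m jog '.45 .004 0 0 0;.45 .004 0 0 0;.1 0 0 0 0;.1 0 0 0 0;.1 0 0 0 0;.1 0 0 0 0;.1 0 0 0 0;.1 0 0 0 0;.1 0 0 0 0' 15
python3 -m jog '.1 0 -.003 0 0;.1 0 -.006 0 0;.1 0 -.006 0 0;.1 0 -.006 0 0;.1 0 -.006 0 0;.1 0 -.006 0 0;.1 0 -.006 0 0'
python3 - <<'E'
from plant import robot
from h import *
held(robot)
E
```

```text
t: 32.73
tool_pos: [0.5596, 0.1512, 0.1535]
orientation: [3.131, 0.26, -0.0]
force: [0.7, -0.3, -0.7]
opening: 0.0199
gripper_force: 15.0
t: 33.32
tool_pos: [0.5532, 0.1905, 0.1536]
orientation: [-3.131, -0.261, -0.0]
force: [1.0, -0.6, -1.3]
opening: 0.0203
gripper_force: 15.0
[np.float64(315.3), np.float64(328.4), np.int32(857)] tool@.051 [ 7.3 -0.4] @.087 [-11.6  -0.4]
[np.float64(315.8), np.float64(193.3), np.int32(1518)] tool@.051 [55.  -0.2] @.087 [49.  -0.2]
```

Sliding smoothly at about 1 N. Carrying on off the end, then down into the bin.

```bash
python3 -m jog '.1 0 -.008 0 0;.1 0 -.008 0 0;.1 0 -.008 0 0;.1 0 -.008 0 0;.1 0 -.008 0 0;.1 0 -.008 0 0;.1 0 -.008 0 0;.1 0 -.008 0 0;.1 0 -.008 0 0;.1 0 -.004 0 0' | egrep 'pos|force'
python3 -m jog '.1 0 0 .003 0;.1 0 0 .003 0;.1 0 0 .002 0;.1 0 0 0 0;.1 0 0 0 0' | egrep 'pos|force'
python3 - <<'E'
from plant import robot
from h import *
held(robot); s,T=wristpose(robot); d=T[:2,3]-[.562,.0905]; print('stand x,y',d@[.986,.165],d@[-.165,.986])
E
```

```text
tool_pos: [0.5404, 0.2658, 0.1535]
force: [-0.1, 0.6, -1.4]
gripper_force: 15.0
tool_pos: [0.5406, 0.2641, 0.1452]
force: [-0.8, 0.3, -1.9]
gripper_force: 15.0
[np.float64(315.3), np.float64(328.4), np.int32(827)] tool@.051 [ 7.3 -0.4] @.087 [-11.6  -0.4]
[np.float64(315.8), np.float64(193.4), np.int32(1508)] tool@.051 [55.  -0.2] @.087 [49.  -0.2]
stand x,y 0.007705228576866844 0.17478024033883272
```

```bash
python3 -m jog '.1 0 0 .001 0;.1 0 0 .001 0;.1 0 0 0 0' | egrep 'pos|force'
python3 -m jog '.45 0 0 0 0;.45 0 0 0 0;.45 0 0 0 0;.45 0 0 0 0;.45 0 0 0 0;.45 0 0 0 0;.45 0 0 0 0;.45 0 0 0 0' 15| egrep 'force|open'
python3 -m jog '.45 0 0 -.02 0;.45 0 0 -.04 0;.45 0 0 -.04 0;.45 0 0 -.04 0;.45 -.01 -.03 -.02 0;.45 -.01 -.04 0 0;.45 -.01 -.04 0 0;.45 0 -.04 0 0;.45 0 0 0 0;.45 0 0 0 0'
python3 - <<'E'
from plant import robot
from h import *
a=robot.read_camera('scene')['color'][180:300,300:430,::-1];b=robot.read_camera('side')['color'][170:290,230:370,::-1]
o=np.zeros((360,800,3),np.uint8);o[:,:390]=cv2.resize(a,(390,360),interpolation=cv2.INTER_CUBIC);o[:342,400:]=cv2.resize(b,(400,342),interpolation=cv2.INTER_CUBIC);cv2.imwrite('pics/fin.png',o)
E
```

```text
tool_pos: [0.5409, 0.2645, 0.1441]
force: [-1.5, -1.6, 2.7]
gripper_force: 15.0
force: [0.2, -0.2, -0.6]
opening: 0.0417
gripper_force: 0.0
t: 36.42
tool_pos: [0.4851, 0.4096, 0.303]
orientation: [3.13, 0.266, -0.001]
force: [0.1, -1.3, -0.1]
opening: 0.042
gripper_force: 0.0
```

View pics/fin.png

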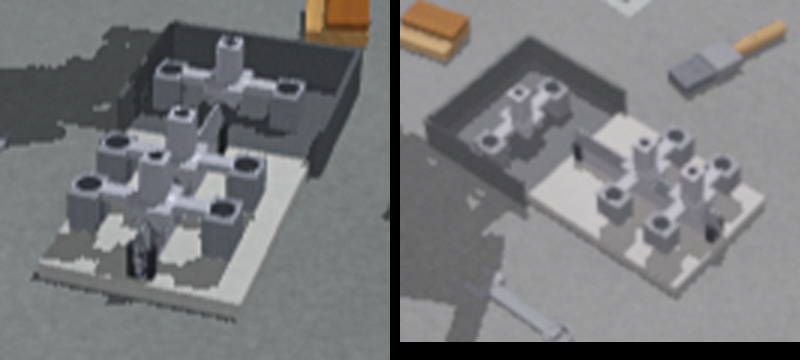

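Both sound rotors hang level on the edge, with hole slopes of about 0.16 to 0.19. The flat rotor in the bin reads 0.16. The lopsided rotor lies in the bin and the arm is clear, so I'm handing in.

```bash
python3 -c "
from plant import robot
print(robot.close_job())"
```

```text
the job is handed in; nothing more can be done
None
```

Job handed in at about 36.5 s: in the final picture the two sound rotors hang level on the knife edge and the lopsided one lies flat in the scrap bin; I touched nothing else, and the hand-in gave no verdict.

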